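# Run a telescopic pole out to its second stop and hold it

## Task

A telescopic roller pole back from hire is clamped by its inner tube in the bench vice for its return check. Press the red release button in the lock collar, draw the handle out past the first stop to the second stop, and let the button spring back out so the pole is locked there. Finish while holding the pole by its ribbed rubber grip (clear of the collar and button), the pole fully extended, and leave everything else on the bench as it was.

Things in the scene. Friction and masses are not known exactly. Their poses are not given: they have to be found in the camera images.
- vice: Grey-blue bench vice, bolted down; jaws 108 mm long (y), tops 140 mm high. Origin: centre of underside. Its T-bar points to its -x. Its jaws hold the pole's 20 mm aluminium inner tube rigidly, level along the vice's y, straight above the origin, axis 125 mm above the bench; threaded tip on the -y side, handle on the +y side. The handle slides out along +y.
- pole_grip (a joint): How far the handle (collar and grip together) is drawn out along the tube, m: 0 fully in (start, locked), first stop 0.080, second stop 0.160, also the end of travel (hard end 0.1615). At these three the pin drops into a hole (2 mm play) when the button is free; locked, it cannot be pulled or pushed. In between the handle slides with 2 to 5 N and stays where it is left.
- release (a joint): How far the release button is pressed in, m: 0 fully out (pin in a hole, locked), 0.004 pin riding on the tube between holes, 0.005 fully pressed (pin withdrawn). Spring return; 2 N to start, 7 N fully in.
- collar_mid (a point): Centre of the lock collar, on the tube axis; moves with the handle. The collar is a light grey block 70 mm long (y), 40 mm wide (x), 40 mm high (z). Axes as the vice's: y along the tube in the direction the handle is drawn out; x level, across the tube to the button side; z up. Fully in, it lies 110 mm from the vice's centre and the collar's end is 21 mm from the jaws.
- button_face (a point): Middle of the outer face of the red release button, a flat paddle 34 mm long (along the tube), 18 mm high, in the +x side of the collar at its middle. It stands 5.5 mm proud (0.5 mm when pressed) and presses towards -x. The opposite collar side is flat, so collar and button (45.5 mm in all, 40.5 mm pressed) can be squeezed between two fingers from above.
- grip_mid (a point): Middle of the black ribbed rubber grip, on the tube axis, 125 mm beyond collar_mid along y; moves with the handle; axes as collar_mid's. The grip is round, 33 mm in diameter, free for 75 mm either way along the tube, 125 mm above the bench.
- tin_white: Bystander: steel paint tin with white band, 108 mm diameter, 125 mm high, loose. Origin: centre of its underside.
- tin_blue: Bystander: steel paint tin with blue band, 108 mm diameter, 125 mm high, loose. Origin: centre of its underside.
- jerrycan: Bystander: off-white plastic can with red cap, 85 x 130 mm, 200 mm high, loose. Origin: centre of its underside.
- roller_sleeve: Bystander: cream roller sleeve lying along its x axis, 180 mm long, 46 mm diameter, loose. Origin: under its middle.
- flat_brush: Bystander: flat paint brush lying along its x axis, 200 mm long, 42 mm wide, 20 mm high, loose. Origin: under its middle.
- roller_frame: Bystander: roller frame (black handle, bent steel wire) lying flat along its x axis, some 250 x 80 mm, 26 mm high, loose. Origin: where the wire leaves the handle, on the bench.
- chip_tub: Bystander: clear tub of stone chips, 140 x 200 mm, 90 mm high, loose. Origin: centre of its underside.
- carton: Bystander: small cardboard carton, 100 x 100 mm, 80 mm high, loose. Origin: centre of its underside.

How it is judged:
On the way, in this order (a step that is already met when the one before it is completed fails the run):
1. the release button is pressed with the handle still fully in (value of joint release above 0.004 m and value of joint pole_grip below 0.01 m), for 0.1 s.
2. the handle is drawn out past the first stop (value of joint pole_grip above 0.09 m), for 0.05 s.
3. the handle is at the second stop and the button has sprung out, locked (value of joint pole_grip above 0.155 m and value of joint release below 0.0015 m), for 0.2 s.
At the end, for the whole second after the job is handed in: Handle at the second stop (over 0.155 m), button out (under 1.5 mm), the rubber grip held between the fingers with over 4 N (its axis within 15 mm sideways and 30 mm in height of the grasp point, 85 mm short of to 100 mm beyond its middle), every bystander within 30 mm of its start (all of step 3 and contact force between the fingers and pole_grip above 4 N and x of the grasp point in the frame of grip_mid between -0.015 and 0.015 m and y of the grasp point in the frame of grip_mid between -0.085 and 0.1 m and z of the grasp point in the frame of grip_mid between -0.03 and 0.03 m and distance of each of tin_white, tin_blue, jerrycan, roller_sleeve, flat_brush, roller_frame, chip_tub, carton from where it was at the start of the episode below 0.03 m); the arm keeps its last pose, push and grip.
It fails at once if a bystander is knocked (moved more than 30 mm) (distance of any of tin_white, tin_blue, jerrycan, roller_sleeve, flat_brush, roller_frame, chip_tub, carton from where it was at the start of the episode above 0.03 m).
It also fails if it takes over 38 s, if anything falls off the work surface, if the arm or the gripper's body presses on something with over 40 N, if the wrist force passes 120 N, or if a joint passes its speed limit or range.

## Robot

A 6-joint arm with a two-finger parallel gripper is mounted at the origin on the work surface. World frame = base frame: x ahead of the robot, y to its left, z up, the work surface at z = 0. Lengths are in m, angles in rad, forces in N, time in s.
With the tool pointing down it reaches from about 0.35 to 0.85 m from the base axis. Payload 8.1 kg.
Tool frame: the origin (TCP) lies midway between the tips of the shut fingers; the grasp point (between the pads) lies 19 mm behind it; x points along the fingers, y is the direction in which the jaws open and shut, and the axes are right-handed (so a half turn about x gives the same grasp; the last joint's range is limited). The gripper opens to 85 mm and grips with 20 to 120 N. Pads are 22 mm wide; open, the fingers measure 114 mm over their backs; the gripper's body (76 mm by 85 mm) begins 54 mm behind the grasp point. The pads swing forward as they close: fully open they stand 13 mm farther back than shut.
Start: joints at [1.105, 0.13, 1.488, -0, 1.523, -0.085], TCP at [0.223, 0.557, 0.231] pointing down, gripper open.
Joint ranges: [-2.96, 2.96], [-0.89, 2.26], [0.02, 2.5], [-1.34, 4.48], [0, 2.73], [-2.66, 2.66]. Speed limits (rad/s): [2.39, 2.39, 2.79, 3.14, 3.14, 3.14].

## Interface

Orientations are given as [roll, pitch, yaw] about the fixed x, y, z axes, in that order (R = Rz(yaw) Ry(pitch) Rx(roll)).
In Python, from rig import bot gives the robot as it stands.
- The arm moves only by the shell command python3 -m creep 'ROWS' [OPENING] [FORCE]. ROWS is JSON, a list of rows, each a list of 6 numbers: the shift along the tool's x, y, z each as a share of 4 cm, from -1 to 1, then the turn, a rotation vector about the tool's x, y, z each as a share of 60 degrees, from -1 to 1. In form: [[tx, ty, tz, rx, ry, rz], ...]. A call has 1 to 5 rows; each row shifts and turns the commanded pose from where the row before left it, along the tool's axes as they then stand; what a row does not reach is not made up. A row lasts 1/8 s, in which the tool goes at most 62.5 mm and 10.7 degrees, less where a joint would pass 70% of its speed; a pose out of reach is approached as far as the arm can. A call with a number of a shift or a turn outside -1 to 1 is refused whole. A call with a gripper value outside its range is refused whole. OPENING is the opening in per cent of the stroke, from 0 (shut) to 100 (fully open), set as the call begins (- or left out, the last holds). The fingers move at their own pace and stop on an object; FORCE is the grip in N (left out, the last holds). Time passes only in rows, so rows that do not move let the fingers close. It gives the time, the measured TCP pose, the force and the opening at its end, in the units of the state.
- bot.get_state(): the state, without advancing time (a new reading comes with each control period).
- bot.snapshot(name): name is "scene" or "top"; returns the picture (420x560x3 uint8, blue, green, red); there is no depth.
- bot.get_calibration(name): a dict with "K" (3x3 intrinsics, pixels), "k1" (the pictures are not rectified: a ray, as slopes to the right and down, at radius r is drawn at 1 + k1 r^2 times it, then the intrinsics apply), "position" and "rotation" of the camera in the world. Camera axes: x right, y down, z forward; pixel columns grow to the right and rows downward; lengths in m; the calibration is good to about 2 mm. A picture is of the moment at which its call begins. get_calibration takes no time and is no camera call.
- bot.sign_off(): hands the job in, once; it reports no verdict.
Trained networks look in the newest picture that a camera, given by its name, has taken for a name from the list of things; names that differ only in an ending like _2 or _b are one class to them, and where a whole thing is asked for, a point or a joint stands for the part that bears it (a point fixed in the world has none). Each returns a list of dicts, best first, with "p" (0 to 1); they miss things now and then, are a little off and sometimes report something else, mostly with a low value. They report only what shows in the picture. A call takes as long as a camera call.
- bot.look_for(camera, name): "centre" ([row, column] in pixels, amid what is visible of it).
- bot.regions_of(camera, name): "mask" (420x560 bool, what is visible of it) and "centre" ([row, column] in pixels, amid what is visible of it).
- bot.tip_of(camera, name): "centre" ([row, column] in pixels: a listed point, or the origin of a listed thing).
The state is a dict: "t": time; "joints": joint angles; "qvel": joint speeds; "joint_torque": joint torques, N m; "position": TCP position; "ee_rot": TCP orientation; "wrist_force": force on the tool from outside, world axes, zero at the start; "wrist_torque": the same for the moment, N m; "opening": opening from 0.0 (shut) to 1.0 (fully open).
Only numpy, scipy, OpenCV 4.12 (cv2) and the standard library are available. Lean on these libraries where they do the work, as an engineer would, in place of code of your own. Each camera call takes 0.05 s, during which the arm holds its last target.

## Working session

There is one attempt and no reset: what is moved stays moved. The work goes in short steps, Python scripts to look and compute and a shell command to move; the robot and the scene stay as the last step left them, time stands still between calls to the robot, and variables do not carry over. Pictures are saved under pics/ and viewed, and the job is handed in when it is done.

```bash
ls; mkdir -p pics; python3 - <<'E'
from rig import bot
import cv2
for c in("scene","top"):
    cv2.imwrite(f"pics/{c}0.png",bot.snapshot(c))
    k=bot.get_calibration(c);print(c,k)
s=bot.get_state();print(s)
for c in("scene","top"):
    for n in("vice","collar_mid","button_face","grip_mid"):
        print(c,n,[(r["p"],r["centre"]) for r in bot.tip_of(c,n)][:2])
E
```

```text
pics
scene {'K': array([[464.01735476,   0.        , 282.09475765],
       [  0.        , 464.01735476, 214.65596744],
       [  0.        ,   0.        ,   1.        ]]), 'k1': -0.15722301447309686, 'position': array([ 1.17602911, -0.67988932,  1.00050316]), 'rotation': array([-2.30739791,  0.00430165,  0.65209564])}
top {'K': array([[449.98200075,   0.        , 271.4964667 ],
       [  0.        , 449.98200075, 206.62359175],
       [  0.        ,   0.        ,   1.        ]]), 'k1': -0.0007647397848793054, 'position': array([0.45136628, 0.12557145, 1.39475075]), 'rotation': array([-3.03397222, -0.02567355, -1.57070059])}
{'t': 0.1, 'joints': array([ 1.10461631e+00,  1.31111077e-01,  1.48917364e+00,  1.64826204e-05,
        1.52300753e+00, -8.54220341e-02]), 'qvel': array([-0.00018369, -0.00150189, -0.0012488 ,  0.00078234,  0.00056425,
        0.00036616]), 'joint_torque': array([ 1.59340590e-03, -5.70961726e+01, -5.01933968e+01, -1.05837496e-04,
        8.45343660e-03,  7.20612161e-05]), 'position': array([0.22273523, 0.55658787, 0.23033235]), 'ee_rot': array([-1.66590417,  1.56909665, -2.04666295]), 'wrist_force': array([-1.00923227, -0.34926976,  0.96707459]), 'wrist_torque': array([-0.00263686, -0.0238506 ,  0.02309378]), 'opening': 0.9945021438062033}
scene vice [(0.59, [334.9, 152.3])]
scene collar_mid [(0.66, [275.6, 178.2]), (0.22, [165.7, 355.5])]
scene button_face [(0.61, [283.6, 184.8])]
scene grip_mid [(0.83, [250.4, 218.0])]
top vice [(0.86, [231.9, 417.2])]
top collar_mid [(0.86, [226.7, 395.6])]
top button_face []
top grip_mid [(0.78, [225.5, 350.6])]
```

View pics/scene0.png

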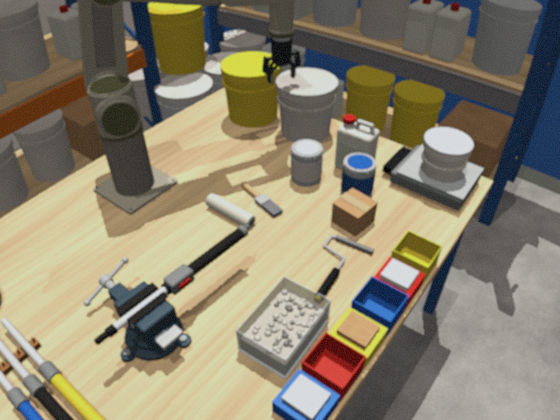

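View pics/top0.png

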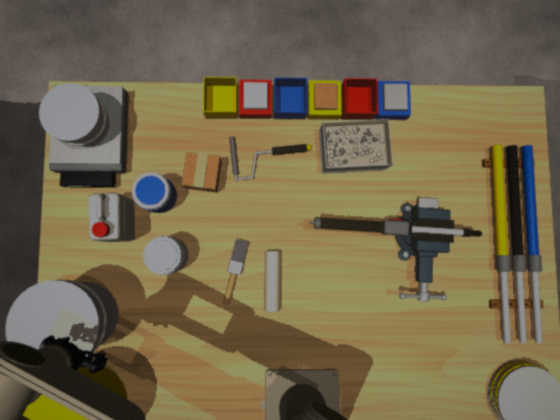

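```bash
cat > h.py <<'E'
import numpy as np,cv2
from rig import bot
from scipy.spatial.transform import Rotation as R
def cal(c):
    k=bot.get_calibration(c); return k,R.from_euler('xyz',k["rotation"]).as_matrix()
def ray(c,rc):
    k,M=cal(c);D=np.array([k["k1"],0,0,0,0.])
    u=cv2.undistortPoints(np.array([[[rc[1],rc[0]]]],float),k["K"],D).ravel()
    return np.array(k["position"]),M@np.array([u[0],u[1],1])
def atz(c,rc,z):
    p,d=ray(c,rc);return p+d*(z-p[2])/d[2]
def proj(c,X):
    k,M=cal(c);x=(np.asarray(X)-k["position"])@M
    x=x[...,:2]/x[...,2:];r2=(x**2).sum(-1,keepdims=True);x=x*(1+k["k1"]*r2)
    return np.stack([k["K"][1,1]*x[...,1]+k["K"][1,2],k["K"][0,0]*x[...,0]+k["K"][0,2]],-1)
def Rtool(): return R.from_euler('xyz',bot.get_state()["ee_rot"]).as_matrix()
E
python3 - <<'E'
from h import *
print(Rtool().round(3))
for c,n,rc,z in [("scene","vice",(334.9,152.3),0),("scene","collar",(275.6,178.2),.125),("scene","but",(283.6,184.8),.125),("scene","grip",(250.4,218),.125),("top","vice",(231.9,417.2),0),("top","collar",(226.7,395.6),.125),("top","grip",(225.5,350.6),.125)]:
    print(c,n,atz(c,rc,z).round(4))
E
```

```text
[[-0.     0.372  0.928]
 [-0.     0.928 -0.372]
 [-1.    -0.    -0.   ]]
scene vice [ 0.5161 -0.3675  0.    ]
scene collar [ 0.5182 -0.2491  0.125 ]
scene but [ 0.5498 -0.2568  0.125 ]
scene grip [ 0.5382 -0.1253  0.125 ]
top vice [ 0.5239 -0.3659  0.    ]
top collar [ 0.5321 -0.2603  0.125 ]
top grip [ 0.5353 -0.1317  0.125 ]
```

The scene view shows the pole running from the vice (about row 320, col 150) up and right to the grip end (row 232, col 245), with the collar and red button at (280, 180). In the top view the grip runs along row 225 from col 313 to 385, and the area past its end is clear. I'll refine the axis from the masks.

```bash
python3 - <<'E'
from h import *
for c in("top","scene"):
    im=bot.snapshot(c)
    for n in("grip_mid","collar_mid","button_face"):
        for r in bot.regions_of(c,n)[:2]:
            m=r["mask"];rr,cc=np.nonzero(m)
            print(c,n,r["p"],np.round(r["centre"],1),m.sum(),rr.min(),rr.max(),cc.min(),cc.max())
            P=np.array([atz(c,(a,b),.125)[:2] for a,b in zip(rr,cc)])
            mu=P.mean(0);w,v=np.linalg.eigh(np.cov(P.T));d=v[:,1]*np.sign(v[1,1]);s=(P-mu)@d
            print("  mean",mu.round(4),"yaw",np.arctan2(-d[0],d[1]).round(4),"ends",(mu+d*s.min()).round(4),(mu+d*s.max()).round(4))
im=bot.snapshot("top");cv2.imwrite("pics/topz.png",cv2.resize(im[180:310,290:500],None,fx=3.8,fy=3.8,interpolation=2))
im=bot.snapshot("scene");cv2.imwrite("pics/scz.png",cv2.resize(im[210:360,80:280],None,fx=4,fy=4,interpolation=2))
print(bot.get_state()["t"])
E
```

```text
top collar_mid 0.57 [221.8 367.2] 1213 217 234 310 411
  mean [ 0.536  -0.1713] yaw -0.0511 ends [ 0.5291 -0.3045] [ 0.5439 -0.0162]
top button_face 0.68 [218.5 112.3] 2119 193 241 89 135
  mean [0.557  0.5434] yaw -1.018 ends [0.4853 0.4992] [0.63   0.5884]
scene grip_mid 0.84 [262.  202.9] 1460 226 294 162 248
  mean [ 0.5318 -0.1779] yaw -0.0604 ends [ 0.5242 -0.3036] [ 0.542  -0.0098]
scene collar_mid 0.8 [263.7 199. ] 1451 225 293 161 248
  mean [ 0.5319 -0.1751] yaw -0.0599 ends [ 0.5243 -0.3016] [ 0.5419 -0.008 ]
scene button_face 0.53 [282.8 180.3] 66 280 289 179 189
  mean [ 0.5491 -0.259 ] yaw 0.0471 ends [ 0.5498 -0.2746] [ 0.5483 -0.2425]
1.0
```

View pics/topz.png

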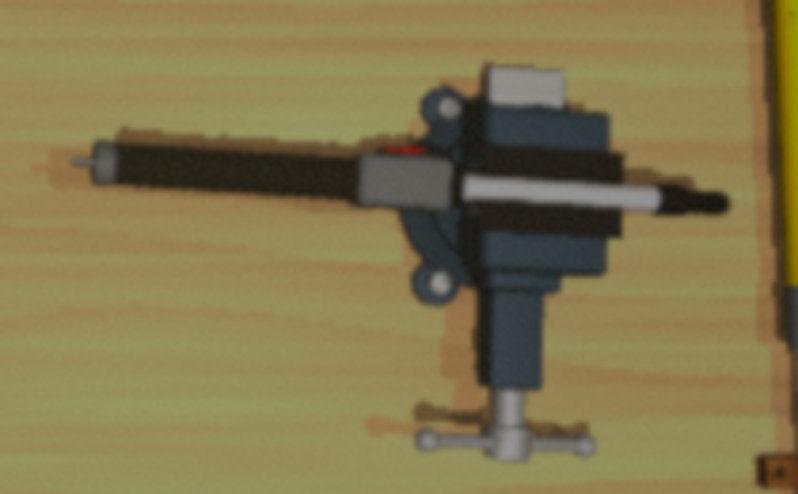

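View pics/scz.png

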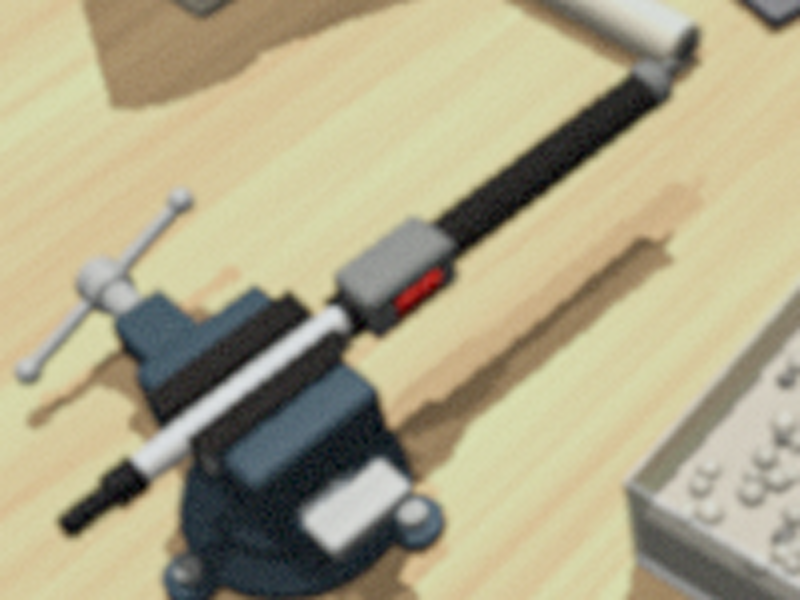

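```bash
cat >> h.py <<'E'
def plan(target,yaw,n,nrot):
    """rows for body-frame shifts to target TCP with tool y at world angle yaw, tool down"""
    s=bot.get_state();p=np.array(s["position"]);M=Rtool()
    # levelled target
    y=np.array([np.cos(yaw),np.sin(yaw),0]);x=np.array([0,0,-1.]);Mt=np.stack([x,y,np.cross(x,y)],1)
    rv=R.from_matrix(M.T@Mt).as_rotvec()/nrot
    d=(np.array(target)-p)/n
    for i in range(n):
        t=M.T@d/.04; r=rv/np.radians(60) if i<nrot else rv*0
        print([round(float(v),3) for v in np.r_[t,r]])
        if i<nrot: M=M@R.from_rotvec(rv).as_matrix()
E
python3 - <<'E'
from h import *
def T(a,b): return (180+b/3.8,290+a/3.8)
for a,b in[(358,152),(358,205),(450,158),(455,209)]: print("collar",atz("top",T(a,b),.145).round(4))
for a,b in[(118,163),(358,180),(465,187),(655,199)]: print("axis",atz("top",T(a,b),.125).round(4))
def S(a,b): return (210+b/4,80+a/4)
for a,b in[(338,280),(383,300),(415,220),(455,244)]: print("S collar",atz("scene",S(a,b),.145).round(4))
print("S but", atz("scene",S(420,292),.125).round(4))
for a,b in [(240,395)]: print("S tube",atz("scene",S(a,b),.125).round(4))
plan((.531,-.258,.23),-.055,22,8)
E
```

```text
collar [ 0.5496 -0.2226  0.145 ]
collar [ 0.5105 -0.2216  0.145 ]
collar [ 0.5453 -0.2909  0.145 ]
collar [ 0.5077 -0.2934  0.145 ]
axis [ 0.5426 -0.0476  0.125 ]
axis [ 0.5302 -0.2276  0.125 ]
axis [ 0.5251 -0.3082  0.125 ]
axis [ 0.5163 -0.4518  0.125 ]
S collar [ 0.5169 -0.2892  0.145 ]
S collar [ 0.55   -0.2829  0.145 ]
S collar [ 0.519  -0.2265  0.145 ]
S collar [ 0.5529 -0.2251  0.145 ]
S but [ 0.5488 -0.2552  0.125 ]
S tube [ 0.5208 -0.3762  0.125 ]
[0.001, -0.73, 0.669, 0.149, -0.0, 0.0]
[0.001, -0.617, 0.774, 0.149, -0.0, 0.0]
[0.001, -0.49, 0.861, 0.149, -0.0, 0.0]
[0.001, -0.35, 0.926, 0.149, -0.0, 0.0]
[0.001, -0.203, 0.969, 0.149, -0.0, 0.0]
[0.001, -0.05, 0.989, 0.149, -0.0, 0.0]
[0.001, 0.104, 0.985, 0.149, -0.0, 0.0]
[0.001, 0.255, 0.957, 0.149, -0.0, 0.0]
[0.001, 0.4, 0.906, 0.0, -0.0, 0.0]
[0.001, 0.4, 0.906, 0.0, -0.0, 0.0]
[0.001, 0.4, 0.906, 0.0, -0.0, 0.0]
[0.001, 0.4, 0.906, 0.0, -0.0, 0.0]
[0.001, 0.4, 0.906, 0.0, -0.0, 0.0]
[0.001, 0.4, 0.906, 0.0, -0.0, 0.0]
[0.001, 0.4, 0.906, 0.0, -0.0, 0.0]
[0.001, 0.4, 0.906, 0.0, -0.0, 0.0]
[0.001, 0.4, 0.906, 0.0, -0.0, 0.0]
[0.001, 0.4, 0.906, 0.0, -0.0, 0.0]
[0.001, 0.4, 0.906, 0.0, -0.0, 0.0]
[0.001, 0.4, 0.906, 0.0, -0.0, 0.0]
[0.001, 0.4, 0.906, 0.0, -0.0, 0.0]
[0.001, 0.4, 0.906, 0.0, -0.0, 0.0]
```

```bash
python3 -m creep '[[0,-0.73,0.67,0.15,0,0],[0,-0.62,0.77,0.15,0,0],[0,-0.49,0.86,0.15,0,0],[0,-0.35,0.93,0.15,0,0],[0,-0.2,0.97,0.15,0,0]]' 100 60
```

```text
t: 1.62
position: [0.2928, 0.3703, 0.2314]
ee_rot: [1.769, 1.57, 0.598]
wrist_force: [0.0, -0.3, 0.3]
opening: 1.002
```

```bash
python3 -m creep '[[0,-0.05,0.99,0.15,0,0],[0,0.1,0.99,0.15,0,0],[0,0.26,0.96,0.15,0,0],[0,0.4,0.91,0,0,0],[0,0.4,0.91,0,0,0]]'; python3 -c "
from h import *
plan((.531,-.257,.18),-.062,12,1)"
```

```text
t: 2.25
position: [0.3611, 0.1836, 0.2316]
ee_rot: [1.954, 1.57, 0.317]
wrist_force: [0.9, -0.5, 0.2]
opening: 0.999
[0.107, 0.414, 0.892, -0.004, -0.0, -0.001]
[0.107, 0.41, 0.894, -0.0, -0.0, -0.0]
[0.107, 0.41, 0.894, -0.0, -0.0, -0.0]
[0.107, 0.41, 0.894, -0.0, -0.0, -0.0]
[0.107, 0.41, 0.894, -0.0, -0.0, -0.0]
[0.107, 0.41, 0.894, -0.0, -0.0, -0.0]
[0.107, 0.41, 0.894, -0.0, -0.0, -0.0]
[0.107, 0.41, 0.894, -0.0, -0.0, -0.0]
[0.107, 0.41, 0.894, -0.0, -0.0, -0.0]
[0.107, 0.41, 0.894, -0.0, -0.0, -0.0]
[0.107, 0.41, 0.894, -0.0, -0.0, -0.0]
[0.107, 0.41, 0.894, -0.0, -0.0, -0.0]
```

```bash
python3 -m creep '[[0,0.41,0.89,0,0,0],[0,0.41,0.89,0,0,0],[0,0.41,0.89,0,0,0],[0,0.41,0.89,0,0,0],[0,0.41,0.89,0,0,0]]'
```

```text
t: 2.88
position: [0.4311, 0.0004, 0.2315]
ee_rot: [1.609, 1.57, -0.028]
wrist_force: [0.7, 0.3, 0.3]
opening: 1.0
```

```bash
python3 -m creep '[[0.1,0.41,0.89,0,0,0],[0.2,0.41,0.89,0,0,0],[0.3,0.41,0.89,0,0,0],[0.2,0.41,0.89,0,0,0],[0,0.41,0.89,0,0,0]]'; python3 -c "
from h import *
plan((.531,-.257,.103),-.062,4,1)"
```

```text
t: 3.5
position: [0.5005, -0.1824, 0.1984]
ee_rot: [-2.013, 1.57, 2.632]
wrist_force: [0.4, 1.3, 0.0]
opening: 0.997
[0.596, 0.222, 0.453, -0.005, -0.001, 0.001]
[0.596, 0.219, 0.453, -0.0, -0.0, 0.0]
[0.596, 0.219, 0.453, -0.0, -0.0, 0.0]
[0.596, 0.219, 0.453, -0.0, -0.0, 0.0]
```

```bash
python3 -m creep '[[0,0.41,0.89,0,0,0],[0,0.4,0.85,0,0,0],[0,0,0,0,0,0]]'; python3 - <<'E'
from h import *
plan((.531,-.257,.104),-.062,4,1)
im=bot.snapshot("scene");cv2.imwrite("pics/s1.png",cv2.resize(im[180:360,60:300],None,fx=3.3,fy=3.3,interpolation=2))
E
```

```text
t: 3.88
position: [0.5285, -0.2552, 0.1989]
ee_rot: [-0.688, 1.57, -2.328]
wrist_force: [0.0, 0.4, -0.2]
opening: 0.997
[0.593, 0.016, 0.01, -0.007, 0.0, 0.0]
[0.593, 0.016, 0.01, -0.0, 0.0, 0.0]
[0.593, 0.016, 0.01, -0.0, 0.0, 0.0]
[0.593, 0.016, 0.01, -0.0, 0.0, 0.0]
```

View pics/s1.png

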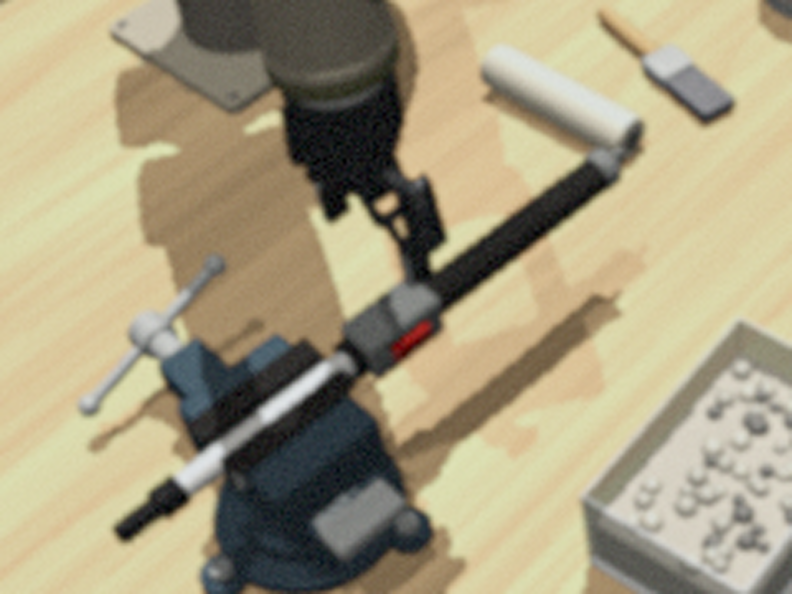

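The gripper is above the collar with the far finger on the button side, the button at about (340, 410) in the crop. Next I descend.

```bash
python3 -m creep '[[0.7,0.06,0,0,0,0],[0.7,0,0,0,0,0],[0.6,0,0,0,0,0],[0.37,0,0,0,0,0],[0,0,0,0,0,0]]'; python3 - <<'E'
from h import *
im=bot.snapshot("scene");cv2.imwrite("pics/s2.png",cv2.resize(im[180:360,60:300],None,fx=3.3,fy=3.3,interpolation=2))
E
```

```text
t: 4.55
position: [0.5299, -0.2521, 0.1035]
ee_rot: [-2.076, 1.569, 2.571]
wrist_force: [-0.4, 0.4, 0.7]
opening: 0.999
```

View pics/s2.png

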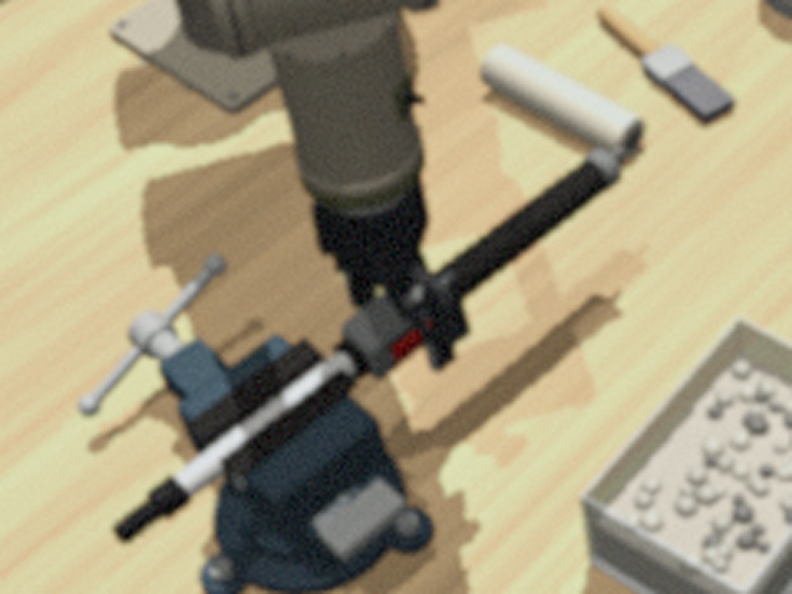

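```bash
python3 - <<'E'
from h import *
def crop(X):
    r=proj("scene",X);return ((r[1]-60)*3.3,(r[0]-180)*3.3)
c,s=np.cos(-.062),np.sin(-.062)
p=np.array([.53,-.2521])
for dx,z in[(.0425,.117),(.0425,.105),(.055,.117),(.02,.125),(.0255,.125)]: print(dx,z,np.round(crop([p[0]+dx*c,p[1]+dx*s,z]),0))
# button visible before: crop s1 extents: left (395,352) right (432,328) ; face at x=.5565 z .125
for a,b in[(395,350),(432,330),(412,340)]: 
    P,d=ray("scene",(180+b/3.3,60+a/3.3)); print((P+d*(.5555-P[0])/d[0]).round(4))
E
```

```text
0.0425 0.117 [437. 362.]
0.0425 0.105 [439. 372.]
0.055 0.117 [448. 371.]
0.02 0.125 [415. 339.]
0.0255 0.125 [420. 343.]
[ 0.5555 -0.2765  0.1389]
[ 0.5555 -0.2409  0.1278]
[ 0.5555 -0.2602  0.1346]
```

I'm about 5 mm towards +y of the button centre. I'll correct that and then squeeze, watching the force.

```bash
python3 -m creep '[[0,0,0.13,0,0,0],[0,0,0,0,0,0],[0,0,0,0,0,0]]' 60 60; python3 -m creep '[[0,0,0,0,0,0],[0,0,0,0,0,0],[0,0,0,0,0,0]]' 30 60; python3 - <<'E'
from h import *
s=bot.get_state();print(s["opening"],s["wrist_force"],s["position"])
im=bot.snapshot("scene");cv2.imwrite("pics/s3.png",cv2.resize(im[180:360,60:300],None,fx=3.3,fy=3.3,interpolation=2))
E
```

```text
t: 4.97
position: [0.5307, -0.2586, 0.1052]
ee_rot: [1.122, 1.57, -0.516]
wrist_force: [-0.8, -0.2, 0.5]
opening: 0.599
t: 5.35
position: [0.5263, -0.2583, 0.1052]
ee_rot: [-1.636, 1.562, 3.009]
wrist_force: [-26.3, 3.7, 20.9]
opening: 0.469
0.4691303247656551 [-26.32355843   3.69265142  20.91268189] [ 0.52634742 -0.25828882  0.1052217 ]
```

View pics/s3.png

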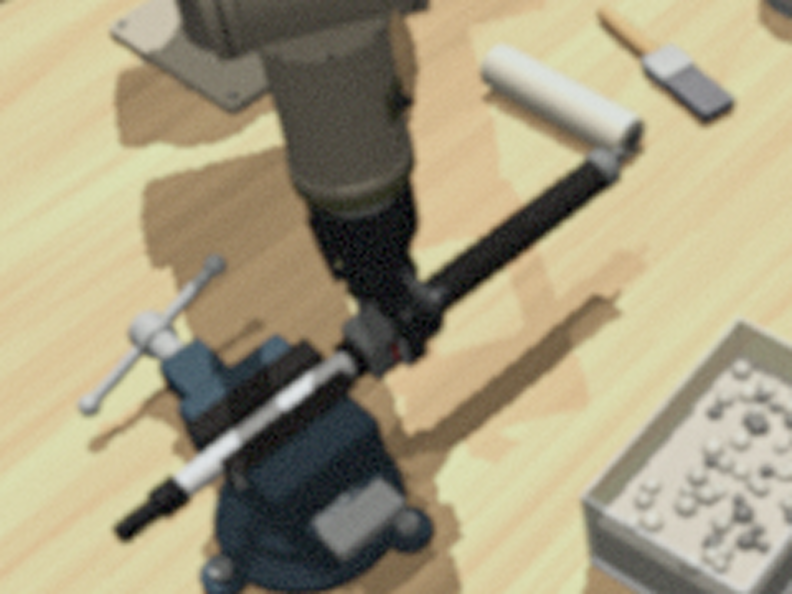

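The opening is 39.9 mm, which matches the pressed width of 40.5 mm, so the button is in. I'll take out the roughly 4 mm x offset and start drawing.

```bash
python3 -m creep '[[0,-0.1,0,0,0,0],[0,0,0,0,0,0]]'; python3 -m creep '[[0,0,-0.2,0,0,0],[0,0,-0.4,0,0,0],[0,0,-0.4,0,0,0],[0,0,0,0,0,0]]'; python3 -c "
from h import *
print(Rtool().round(3))"
```

```text
t: 5.65
position: [0.5264, -0.2583, 0.1055]
ee_rot: [0.626, 1.57, -1.011]
wrist_force: [-3.0, 0.3, 6.2]
opening: 0.464
t: 6.15
position: [0.5289, -0.2171, 0.1054]
ee_rot: [-1.804, 1.57, 2.843]
wrist_force: [-5.5, 1.5, 8.7]
opening: 0.462
[[-0.001  0.998 -0.066]
 [ 0.    -0.066 -0.998]
 [-1.    -0.001 -0.   ]]
```

```bash
python3 -m creep '[[0,0,-0.5,0,0,0],[0,0,-0.5,0,0,0],[0,0,-0.5,0,0,0],[0,0,-0.5,0,0,0],[0,0,0,0,0,0]]';  python3 - <<'E'
from h import *
im=bot.snapshot("scene");cv2.imwrite("pics/s4.png",cv2.resize(im[150:330,80:320],None,fx=3.3,fy=3.3,interpolation=2))
print(bot.get_state()["wrist_force"])
E
```

```text
t: 6.78
position: [0.534, -0.1368, 0.1054]
ee_rot: [-1.971, 1.57, 2.676]
wrist_force: [-8.3, 1.2, 10.7]
opening: 0.465
[-7.87136419  2.30124574 10.68004678]
```

View pics/s4.png

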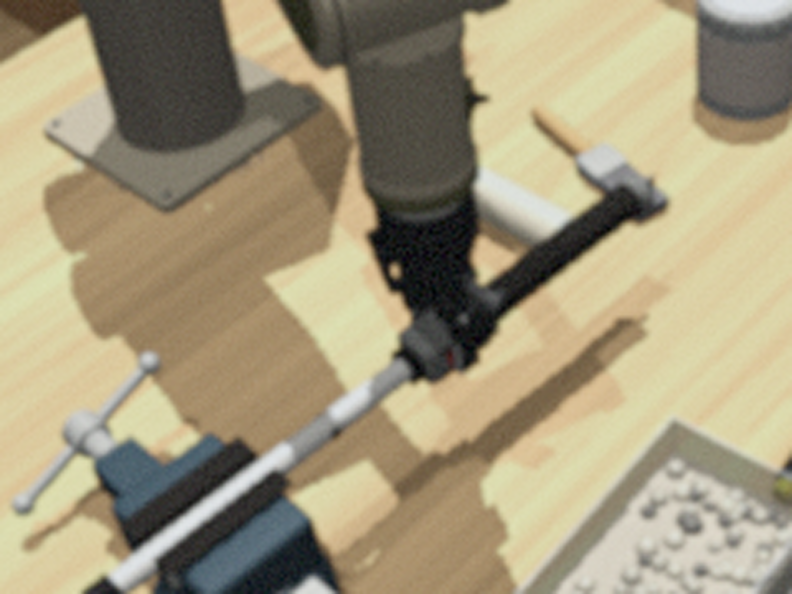

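The handle has slid with the gripper, with about 120 mm more tube showing. I continue to just short of the second stop.

```bash
python3 -m creep '[[0,0,-0.4,0,0,0],[0,0,-0.4,0,0,0],[0,0,-0.1,0,0,0],[0,0,-0.04,0,0,0],[0,0,0,0,0,0]]'
```

```text
t: 7.45
position: [0.5363, -0.1005, 0.1054]
ee_rot: [-1.349, 1.569, -2.986]
wrist_force: [-9.4, 1.4, 12.1]
opening: 0.469
```

```bash
python3 -m creep '[[0,0,-0.05,0,0,0],[0,0,0,0,0,0]]';python3 -m creep '[[0,0,0,0,0,0],[0,0,0,0,0,0],[0,0,0,0,0,0]]' 100 
```

```text
t: 7.7
position: [0.5364, -0.0988, 0.1054]
ee_rot: [-1.211, 1.569, -2.848]
wrist_force: [-8.1, 0.6, 11.1]
opening: 0.46
t: 8.07
position: [0.5369, -0.0986, 0.1042]
ee_rot: [-1.897, 1.57, 2.749]
wrist_force: [0.3, 0.1, 0.6]
opening: 0.998
```

The fingers are off the collar. With them straddling the pole, I slide 95 mm along it to the rubber grip.

```bash
python3 -m creep '[[0,0,-0.6,0,0,0],[0,0,-0.7,0,0,0],[0,0,-0.7,0,0,0],[0,-0.03,-0.4,0,0,0],[0,0,0,0,0,0]]'; python3 - <<'E'
from h import *
im=bot.snapshot("scene");cv2.imwrite("pics/s5.png",cv2.resize(im[130:310,90:330],None,fx=3.3,fy=3.3,interpolation=2))
for c in("scene",):
  for n in("button_face","collar_mid","grip_mid"):
    for r in bot.tip_of(c,n)[:1]: print(n,r["p"],atz(c,r["centre"],.125))
E
```

```text
t: 8.7
position: [0.5421, -0.0022, 0.1044]
ee_rot: [-1.117, 1.571, -2.753]
wrist_force: [0.5, -0.3, -0.1]
opening: 1.001
button_face 0.61 [0.75230362 0.19255953 0.125     ]
collar_mid 0.79 [ 0.51786006 -0.10052328  0.125     ]
grip_mid 0.72 [0.55013027 0.03510822 0.125     ]
```

View pics/s5.png

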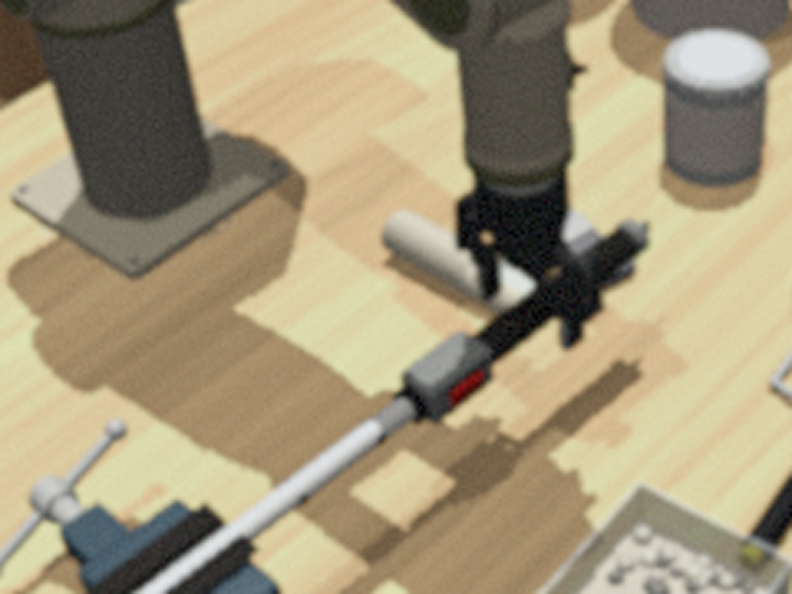

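The pole is extended, the red button is showing at (385, 465), and the fingers straddle the rubber grip. I close on the grip and tug both ways to test the lock.

```bash
python3 -m creep '[[0,0,0,0,0,0],[0,0,0,0,0,0],[0,0,0,0,0,0],[0,0,0,0,0,0]]' 0 60; python3 -m creep '[[0,0,-0.15,0,0,0],[0,0,0,0,0,0],[0,0,0,0,0,0]]'; python3 -m creep '[[0,0,0.25,0,0,0],[0,0,0,0,0,0],[0,0,0,0,0,0]]'
```

```text
t: 9.4
position: [0.5424, -0.0031, 0.1048]
ee_rot: [0.984, 1.57, -0.653]
wrist_force: [0.6, -1.3, 1.8]
opening: 0.353
t: 9.78
position: [0.5425, -0.0014, 0.1047]
ee_rot: [0.016, 1.563, -1.623]
wrist_force: [-2.8, -22.9, 2.6]
opening: 0.359
t: 10.15
position: [0.5423, -0.0053, 0.1048]
ee_rot: [2.915, 1.568, 1.278]
wrist_force: [0.7, 6.5, 2.8]
opening: 0.358
```

```bash
python3 -m creep '[[0,0,0.08,0,0,0],[0,0,0,0,0,0],[0,0,0,0,0,0]]'
```

```text
t: 10.52
position: [0.5422, -0.0057, 0.1048]
ee_rot: [3.022, 1.564, 1.386]
wrist_force: [1.8, 18.9, 2.6]
opening: 0.36
```

The handle is blocked in both directions: -23 N when pulled, +19 N when pushed for 0.4 mm of movement. It's locked. I'll return to a slight outward bias and do the last checks.

```bash
python3 -m creep '[[0,0,-0.2,0,0,0],[0,0,0,0,0,0],[0,0,0,0,0,0]]'; python3 - <<'E'
from h import *
im=bot.snapshot("scene");cv2.imwrite("pics/s6.png",im[:,:]);im2=bot.snapshot("top");cv2.imwrite("pics/t6.png",im2)
k=R.from_euler('xyz',[0,0,0])
# button offset seen
cv2.imwrite("pics/s6z.png",cv2.resize(im[220:270,200:260],None,fx=10,fy=10,interpolation=2))
s=bot.get_state();print(s["t"],s["position"],s["wrist_force"],s["opening"])
a=cv2.imread("pics/top0.png").astype(int);d=np.abs(a-im2).max(2)
print((d[80:200,130:460]>60).sum())
E
```

```text
t: 10.9
position: [0.5425, -0.0018, 0.1048]
ee_rot: [2.47, 1.57, 0.833]
wrist_force: [-0.6, 2.7, 3.6]
opening: 0.355
11.0 [ 0.54246054 -0.00197512  0.10472839] [-0.61794999  1.80616855  4.20205438] 0.3566958523822166
345
```

View pics/t6.png

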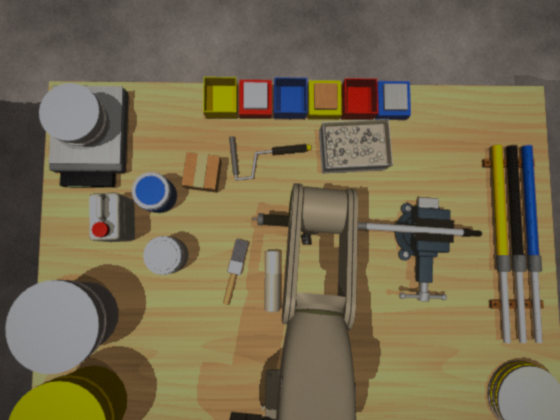

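View pics/s6z.png

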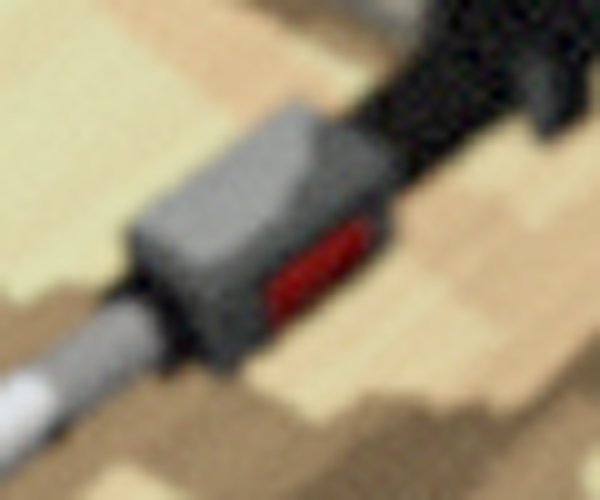

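The bystanders in the top view sit where they did at the start. The tube end of the grip moved from col 313 to about 256, which is 0.16 m. The button looks out and the lock held, so I'm handing in.

```bash
python3 -c "
from rig import bot
print(bot.sign_off(), bot.get_state()['t'])"
```

```text
the job is handed in; nothing more can be done
the job is handed in; nothing more can be done
```

The pole is drawn out to the second stop and locked there. I handed the job in at about 11 s, with the gripper holding the rubber grip; sign-off gives no verdict.

- **Press and draw:** I squeezed the collar until the button was fully in (opening about 40 mm, pressed width 40.5 mm). I then drew the handle out about 160 mm, past the first stop, and let go.
- **Grip:** I moved 95 mm along to the rubber grip and closed on it with the force set to 60 N. The fingers are about 30 mm to the collar side of the grip's middle, clear of the collar and button.
- **Lock check:** The handle was blocked both ways, with -23 N when pulled and +19 N when pushed. A first, lighter push (6.5 N) was not conclusive, so I pushed harder; it then moved only 0.4 mm.
- **Pictures:** The last ones show the red button standing out and about 0.16 m of extension. The bystanders that show sit where they started; I judged this by eye.
- **Disagreement:** The network's last button reading was far off the pole (0.75, 0.19), so I ignored it. Its collar and grip readings fitted to within about 2 cm.

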